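Refit a gas hob knob and hold it pressed for the spark check

TASK

One knob of the two-burner gas hob was taken off for cleaning and lies on the tray: pick it up, turn it so that its D-shaped socket matches the flat of the bare spindle (white pointer towards the red off dot) and push it down onto the spindle until it is fully home. Then keep pressing firmly, without ramming it, so that the spindle is held all the way down on its spring and the igniter goes on sparking while a colleague checks it; the program finishes while the gripper is still holding the knob pressed down. Do not press the other knob, and leave the tools, bottles and tin where they stand.

Things in the scene. Friction and masses are not known exactly. Their poses are not given: they have to be found in the camera images.
- hob: Stainless two-burner gas table hob, 500 deep (x), 300 wide (y), panel 85 mm above the table, fixed; controls along its front. Black pan supports reach 40 mm above the panel and begin 52 mm behind the controls. Origin at table height midway between the two controls, 60 mm behind the front edge; x to its rear, y to its left. Bare spindle at y = -70 mm, fitted knob at y = +70 mm.
- spindle_top (a point): Centre of the top of the bare upright brass spindle in a black collar (moves with it): round bar of 10 mm diameter with one flat 1.5 mm from its axis (D section, 6.5 mm across), top 26 mm above the panel, end chamfered by 1.4 mm. Axes as the hob: the flat faces +x, the hob's rear, towards the red off dot. It cannot turn.
- valve (a joint): How far the spindle is pressed down (m): 0 at rest, 0.005 at its stop. It is sprung: it starts to move at 5.4 N and needs 10 N to reach its stop, and springs back when let go.
- off_mark (a point): Red off dot, 9 mm across, on the panel 36 mm behind the axis of the bare spindle; axes as the hob.
- knob: Loose black control knob, about 60 g, upright on the tray: round skirt 44 mm across, 8 mm high, and on it a grip bar 44 mm long (x), 18 mm wide (y), its top 36 mm above the underside. Grasp the bar across its 18 mm, fingertips above the skirt. Origin at the centre of the underside; z up. White pointer line on the +x half of the bar.
- knob_socket (a point): Mouth of the D-shaped socket in the knob's underside (same point and axes as the knob), 16 mm deep: round side 11 mm across, flat on the pointer side (+x), 2 mm from the axis, so 0.5 mm play. Home on the spindle this point is 16 mm below the spindle's top: 10 mm above the panel, 5 mm with the spindle at its stop; axes agree with the spindle's.
- knob_pointer (a point): Outer end of the knob's pointer line, on top of the bar, 22 mm in +x and 36 mm in z from the knob's origin.
- other_knob (a joint): How far the fitted knob on the hob's left control is pressed down (m), 0 at rest; sprung like the spindle. Not to be pressed.
- tray: Shallow aluminium tray, fixed, 240 mm (x) by 320 mm (y), rim 11 mm high, floor 3 mm above the table. Origin under its centre at table height. The knob stands on the +y half, 60 mm or more from the rim.
- spanner: Bystander: flat steel spanner 160 mm long, on the -y half of the tray. Origin at the middle of its underside.
- brush: Bystander: cleaning brush 170 mm long with a wooden handle, on the tray beside the spanner. Origin at the middle of its underside.
- bottle_red: Bystander: red squeeze bottle, 60 mm across, 188 mm high, behind the tray. Origin at the centre of its foot.
- bottle_yellow: Bystander: yellow squeeze bottle, 60 mm across, 188 mm high, behind the tray. Origin at the centre of its foot.
- tin: Bystander: food tin with a green label, 75 mm across, 110 mm high, behind the tray. Origin at the centre of its foot.
Not all that is in view belongs to the job. Of the things shaped like the knob, the black one is meant.

How it is judged:
By the outcome, as a careful person would: the job done as asked, in the order asked, and still so for the second after the job is handed in, while the arm keeps its last pose, push and grip.
It also fails if it takes over 45 s, if anything falls off the work surface, if the arm or the gripper's body presses on something with over 40 N, if the wrist force passes 120 N, or if a joint passes its speed limit or range.

ROBOT

A 6-joint arm with a two-finger parallel gripper is mounted at the origin on the work surface. World frame = base frame: x ahead of the robot, y to its left, z up, the work surface at z = 0. Lengths are in mm, angles in rad, forces in N, time in s.
With the tool pointing down it reaches from about 275 to 825 mm from the base axis. Payload 4.9 kg.
Tool frame: the origin (TCP) lies midway between the tips of the shut fingers; the grasp point (between the pads) lies 19 mm behind it (bot.grip_point_offset is the x of the grasp point in the tool frame, in mm); x points along the fingers, y is the direction in which the jaws open and shut, and the axes are right-handed (so a half turn about x gives the same grasp; the last joint's range is limited). The gripper opens to 85 mm and grips with 20 to 120 N. Pads are 22 mm wide; open, the fingers measure 114 mm over their backs; the gripper's body (76 mm by 85 mm) begins 54 mm behind the grasp point. The pads swing forward as they close: fully open they stand 13 mm farther back than shut.
Start: joints at [-1.272, 0.326, -0.193, 1.052, 0, 1.437], TCP at [230.691, -499.299, 200.581] pointing down, gripper open.
Joint ranges: [-2.65, 2.65], [-0.97, 1.79], [-1.3, 1.35], [-1.93, 2.1], [-1.47, 1.37], [-3.14, 3.14]. Speed limits (rad/s): [2.57, 2.57, 3.14, 3.14, 3.14, 3.14].

INTERFACE

Orientations are given as [roll, pitch, yaw] about the fixed x, y, z axes, in that order (R = Rz(yaw) Ry(pitch) Rx(roll)).
In Python, from station import bot gives the robot as it stands.
- The arm moves only by the tool step_arm, never from a script. Its argument "commands" is a list that holds one entry, the list of rows, each a list of 6 numbers: the shift along the tool's x, y, z in mm, then the turn, a rotation vector about the tool's x, y, z in units of 6 degrees (1.0 is 6 degrees). In form: [[[dx, dy, dz, ax, ay, az], ...]]. A call has 1 to 10 rows; each row is the pose to reach, as a shift and turn from the pose commanded when the call began, along the tool's axes at that moment; what a row does not reach only later rows make up. A row lasts 1/12 s, in which the tool goes at most 41.7 mm and 7.16 degrees, less where a joint would pass 70% of its speed; a pose out of reach is approached as far as the arm can. A call with a gripper value outside its range is refused whole. "claw" is the finger opening in mm, from 0 to 85.4, set as the call begins (left out, the last holds). The fingers move at their own pace and stop on an object; "grip_force" is the grip in N (left out, the last holds). Time passes only in rows, so rows that repeat a pose let the fingers close. It gives the time, the measured TCP pose, the force and the opening at its end, in the units of the state.
- bot.sense(): the state, without advancing time (a new reading comes with each control period).
- bot.get_image(name): name is "scene" or "top" or "wrist"; returns a dict with "color" (480x640x3 uint8, red, green, blue), "z_map" (480x640 float32, mm along the optical axis (not along the pixel's ray), 0 where there is no reading), "fx", "fy", "cx", "cy" (pixels), "k1" (the pictures are not rectified: a ray, as slopes to the right and down, at radius r is drawn at 1 + k1 r^2 times it, then the intrinsics apply), "origin" and "attitude" of the camera in the world; the wrist camera has in their place "hand_eye" (4x4, takes a point from camera to tool coordinates, whose origin is the TCP and whose axes are the tool frame's). Camera axes: x right, y up, looking along -z (the intrinsics and any distortion apply to the point x, -y, -z); pixel columns grow to the right and rows downward; lengths in mm; the calibration is good to about 2 mm. A picture is of the moment at which its call begins: read the wrist's pose just before it.
- bot.hand_in(): hands the job in, once; it reports no verdict.
The state is a dict: "t": time; "joint_pos": joint angles; "qvel": joint speeds; "joint_efforts": joint torques, N m; "tcp_pos": TCP position; "ee_rot": TCP orientation; "wrist_force": force on the tool from outside, world axes, zero at the start; "wrist_torque": the same for the moment, N m; "opening": finger opening in mm.
Only numpy, scipy, OpenCV 4.12 (cv2) and the standard library are available. Lean on these libraries where they do the work, as an engineer would, in place of code of your own. Each camera call takes 0.05 s, during which the arm holds its last target. There are 200 camera calls.

## Working session

There is one attempt and no reset: what is moved stays moved. The work goes in short steps, Python scripts to look and compute and a tool call to move; the robot and the scene stay as the last step left them, time stands still between calls to the robot, and variables do not carry over. Pictures are saved under pics/ and viewed, about 8 in all and at most 12, crops included, and the job is handed in when it is done.

Besides the shell and the picture viewer there is one more tool, called after ">>>" as name(argument=value, ...), one argument or row to a line, values as JSON. step_arm: Moves the arm, as the interface text tells. Its arguments: {"type":"object","properties":{"commands":{"type":"array"},"claw":{"type":"number"},"grip_force":{"type":"number"}},"required":["commands"]}

```bash
mkdir -p pics; cat > h.py <<'E'
import numpy as np, cv2
from scipy.spatial.transform import Rotation as R
from station import bot
def pose():
    s=bot.sense(); T=np.eye(4); T[:3,:3]=R.from_euler('xyz',s['ee_rot']).as_matrix(); T[:3,3]=s['tcp_pos']; return s,T
def cam(name):
    s,T=pose(); im=bot.get_image(name)
    if name=='wrist': im['T']=T@np.array(im['hand_eye'])
    else:
        C=np.eye(4); a=np.array(im['attitude'],float)
        C[:3,:3]=a if a.shape==(3,3) else (R.from_euler('xyz',a).as_matrix() if a.size==3 else R.from_quat(a).as_matrix())
        C[:3,3]=im['origin']; im['T']=C
    return im
def ray(im,u,v):
    d=np.array([(u-im['cx'])/im['fx'],(v-im['cy'])/im['fy']]); p=d.copy()
    for _ in range(10): p=d/(1+im['k1']*(p@p))
    return im['T'][:3,3], im['T'][:3,:3]@np.array([p[0],-p[1],-1.])
def onz(im,u,v,z):
    o,d=ray(im,u,v); return o+d*(z-o[2])/d[2]
def depth(im,u,v):
    o,d=ray(im,u,v); return o+d*im['z_map'][int(round(v)),int(round(u))]
def proj(im,p):
    q=np.linalg.inv(im['T'])@np.append(p,1); a=np.array([q[0]/-q[2],-q[1]/-q[2]]); a*=1+im['k1']*(a@a)
    return a*[im['fx'],im['fy']]+[im['cx'],im['cy']]
def save(im,n,crop=None,k=1):
    c=im['color'][:,:,::-1]
    if crop: c=c[crop[1]:crop[3],crop[0]:crop[2]]
    cv2.imwrite('pics/'+n,cv2.resize(c,None,fx=k,fy=k,interpolation=cv2.INTER_CUBIC))
E
python3 - <<'E'
from h import *
import pickle
a=cam('top');b=cam('scene')
print(a['attitude'],a['origin'],b['attitude'],b['origin'],a['fx'],a['k1'])
pickle.dump((a,b),open('ab.pkl','wb'))
save(a,'top.png');save(b,'scene.png'); print(bot.sense())
E
```

```text
[ 0.16153555 -0.01295394 -1.5500146 ] [ 385.33572989   53.60824738 1286.12463727] [ 0.66752324 -0.00342697  1.41802709] [1242.07781264  -63.23634554  906.2588199 ] 542.0234354134782 -0.034162417777581826
{'t': 0.1, 'joint_pos': array([-1.27222393e+00,  3.26876608e-01, -1.93463333e-01,  1.05202859e+00,
       -3.09561416e-06,  1.43659191e+00]), 'qvel': array([-0.00062028, -0.0014595 ,  0.00093713, -0.00159165,  0.00029574,
        0.0005126 ]), 'joint_efforts': array([ 1.52110053e-03, -4.44238436e+01,  2.63039285e+01,  7.85420823e-03,
       -8.37658263e-05, -4.43359951e-06]), 'tcp_pos': array([ 230.50436707, -498.73963164,  199.88426663]), 'ee_rot': array([-1.70303179,  1.56922412,  1.87133769]), 'wrist_force': array([-0.55489115,  0.67665701,  0.32210071]), 'wrist_torque': array([-0.00013308,  0.00301038, -0.01714093]), 'opening': 85.27195916070015}
```

View pics/top.png

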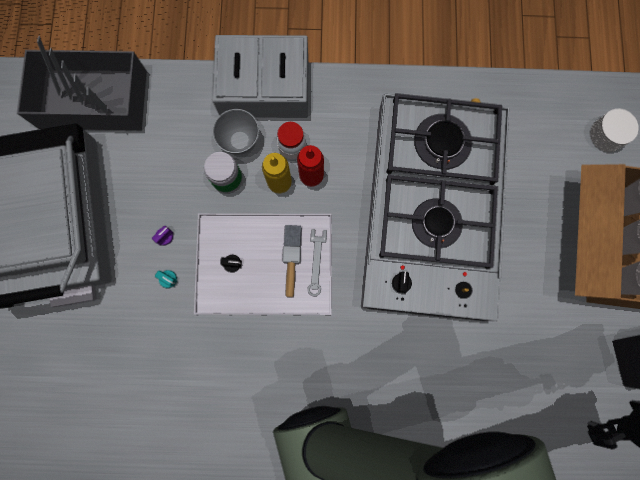

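View pics/scene.png

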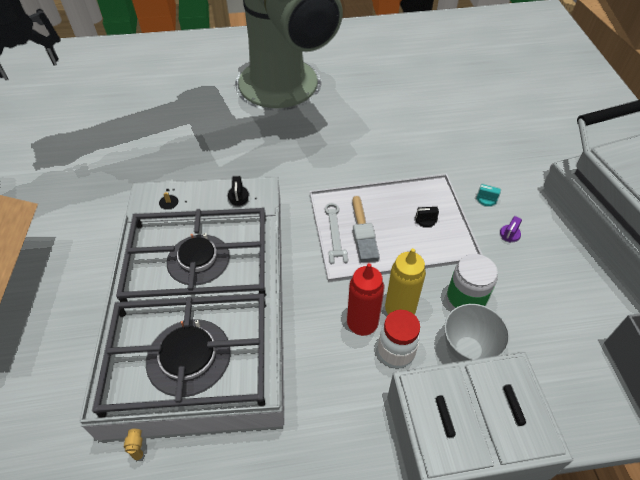

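Top view: the loose black knob is at (231,263) with its pointer to the right. Things shaped like it are purple (163,235), teal (166,279) and the fitted knob (402,283). I choose the black one on the tray. The spindle is at about (464,290) and its red dot at (464,274).

```bash
python3 - <<'E'
from h import *
import pickle
a,b=pickle.load(open('ab.pkl','rb'))
C=[a['color'][240:285,208:258],a['color'][262:307,440:490],b['color'][195:240,402:452],b['color'][180:225,145:195]]
C=[cv2.resize(c,(400,300),interpolation=cv2.INTER_CUBIC) for c in C]  # 8x, 6.67y
cv2.imwrite('pics/crops.png',np.vstack([np.hstack(C[:2]),np.hstack(C[2:])])[:,:,::-1])
def red(im,x0,y0,x1,y1):
    c=im['color'].astype(int);m=((c[...,0]>140)&(c[...,1]<90)&(c[...,2]<90)).astype(np.uint8);q=np.zeros_like(m);q[y0:y1,x0:x1]=m[y0:y1,x0:x1]
    n,l,s,ce=cv2.connectedComponentsWithStats(q);return [(tuple(ce[i].round(1)),s[i,4],onz(im,*ce[i],85).round(1)) for i in range(1,n)]
print('red top',red(a,390,255,490,300))
def black(im,x0,y0,x1,y1,z):
    c=im['color'].max(2);m=np.zeros(c.shape,np.uint8);m[y0:y1,x0:x1]=c[y0:y1,x0:x1]<60
    n,l,s,ce=cv2.connectedComponentsWithStats(m);i=1+s[1:,4].argmax();return ce[i].round(1),s[i],onz(im,*ce[i],z).round(1)
print(black(a,208,240,258,285,20),black(b,402,195,452,240,20))
E
```

```text
red top [((np.float64(402.0), np.float64(267.2)), np.int32(10), array([ 522.1, -125.3,   85. ])), ((np.float64(464.5), np.float64(273.5)), np.int32(12), array([ 510.9, -265.4,   85. ]))]
(array([230.9, 262.9]), array([221, 255,  21,  17, 239], dtype=int32), array([530.6, 267.3,  20. ])) (array([427.1, 216.8]), array([415, 207,  24,  20, 340], dtype=int32), array([540.4, 267.7,  20. ]))
```

View pics/crops.png

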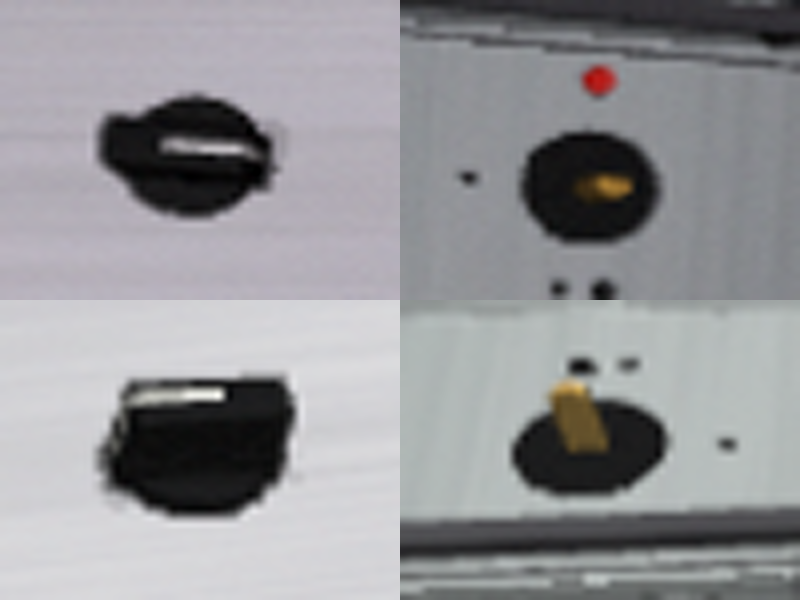

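```bash
python3 - <<'E'
from h import *
import pickle
a,b=pickle.load(open('ab.pkl','rb'))
s,T=pose(); print(T.round(3)); im=cam('wrist'); print(np.array(im['hand_eye']).round(2),im['fx'],im['k1'])
p,q=onz(a,228,261.5,39),onz(a,241.1,263.2,39);print('pointer top',p,q,np.degrees(np.arctan2(*(q-p)[1::-1])))
# scene crop lines: (402+u/8,195+v/6.67)
p,q=onz(b,402+222/8,195+95/6.67,39),onz(b,402+128/8,195+100/6.67,39);print(p,q,np.degrees(np.arctan2(*(q-p)[1::-1])))
def tri(u1,u2):
    o,d=ray(a,*u1);o2,d2=ray(b,*u2);t=np.linalg.lstsq(np.c_[d,-d2],o2-o,rcond=None)[0];A,B=o+d*t[0],o2+d2*t[1];return ((A+B)/2).round(1),np.linalg.norm(A-B).round(1)
print('ptr end',tri((241.1,263.2),(402+128/8,195+99/6.67)),'inner',tri((228,261.5),(402+222/8,195+94/6.67)))
print('spindle top',tri((440+620/8,262+185/6.67),(145+170/8,180+88/6.67)))
print('bar ends',onz(a,221.5,240+137/6.67,36).round(1))
E
```

```text
[[-0.00000e+00  4.19000e-01 -9.08000e-01  2.30504e+02]
 [ 2.00000e-03 -9.08000e-01 -4.19000e-01 -4.98740e+02]
 [-1.00000e+00 -2.00000e-03 -0.00000e+00  1.99884e+02]
 [ 0.00000e+00  0.00000e+00  0.00000e+00  1.00000e+00]]
[[  -0.      0.3    -0.95 -173.22]
 [   1.     -0.     -0.      0.8 ]
 [  -0.     -0.95   -0.3   -75.35]
 [   0.      0.      0.      1.  ]] 358.66006947852543 0.00913391486688259
pointer top [531.58155867 270.93769702  39.        ] [528.32001514 240.4646782   39.        ] -96.10914098376637
[536.13890962 271.65216897  39.        ] [534.44869826 246.67391917  39.        ] -93.87115087118045
ptr end (array([529.7, 244.8,  34.1]), np.float64(7.3)) inner (array([532.3, 272.5,  34.8]), np.float64(1.7))
spindle top (array([ 477.5, -308.6,  135.7]), np.float64(107.7))
bar ends [533.8 286.6  36. ]
```

```bash
cat >> h.py <<'E'
def plan(p,yaw):
    "move to TCP p, pointing down, tool y at yaw deg"
    s,T=pose(); y=np.radians(yaw); Y=np.array([np.cos(y),np.sin(y),0]); X=np.array([0,0,-1.]); G=np.c_[X,Y,np.cross(X,Y)]
    d=T[:3,:3].T@(np.array(p)-T[:3,3]); r=R.from_matrix(T[:3,:3].T@G).as_rotvec(degrees=True)/6
    print('move',d.round(1),r.round(3),'at',s['tcp_pos'].round(1),'F',s['wrist_force'].round(1),'open',round(s['opening'],1),'t',s['t'],'j',s['joint_pos'].round(2))
E
python3 - <<'E'
from h import *
import pickle
a,b=pickle.load(open('ab.pkl','rb'))
o,d=ray(a,467.3,289.8);o2,d2=ray(b,166.2,193.2);t=np.linalg.lstsq(np.c_[d,-d2],o2-o,rcond=None)[0];print(o+d*t[0],o2+d2*t[1])
plan((533,266.5,160),-5)
E
```

```text
[ 472.93741626 -264.73725967  108.2663521 ] [ 473.02352936 -260.84876209  107.22179343]
move [  40.9 -567.9 -595.5] [-1.0034e+01 -8.0000e-03  1.1000e-02] at [ 230.5 -498.8  200. ] F [ 0.3 -0.3  0. ] open 85.6 t 0.15 j [-1.27  0.33 -0.19  1.05  0.    1.44]
```

>>> step_arm(
  commands=[
    [[0,-28,-30,-1,0,0],[0,-56,-60,-2,0,0],[0,-84,-89,-3,0,0],[0,-113,-119,-4,0,0],[0,-142,-149,-5,0,0],[0,-170,-179,-6,0,0],[0,-199,-208,-7,0,0],[0,-227,-238,-8,0,0],[0,-256,-268,-9,0,0],[0,-284,-298,-10,0,0]],
  ],
  claw=60,
)

```text
t: 0.98
tcp_pos: [382.2, -114.5, 200.6]
ee_rot: [1.351, 1.571, -0.306]
wrist_force: [1.1, -1.1, 0.3]
opening: 60.2
```

```bash
python3 -c "
from h import *
plan((533,266.5,160),-5)"
```

```text
move [  40.7  117.5 -392.5] [ 0.011  0.001 -0.002] at [ 382.2 -114.5  200.6] F [ 1.1 -1.1  0.3] open 60.2 t 0.9833 j [-0.48  0.04 -0.55  0.98  0.    1.18]
```

>>> step_arm(
  commands=[
    [[4,12,-39,0,0,0],[8,24,-78,0,0,0],[12,35,-118,0,0,0],[16,47,-157,0,0,0],[20,59,-196,0,0,0],[24,71,-236,0,0,0],[28,82,-275,0,0,0],[33,94,-314,0,0,0],[37,106,-353,0,0,0],[41,118,-390,0,0,0]],
  ],
)

```text
t: 1.82
tcp_pos: [535.0, 263.5, 158.9]
ee_rot: [-1.209, 1.57, -2.87]
wrist_force: [0.9, -1.0, 0.5]
opening: 59.9
```

>>> step_arm(
  commands=[
    [[0,0,-2,0,0,0],[0,0,-2,0,0,0],[0,0,-2,0,0,0]],
  ],
)

```text
t: 2.07
tcp_pos: [534.3, 262.8, 158.9]
ee_rot: [-0.913, 1.569, -2.574]
wrist_force: [-0.3, -1.1, -0.4]
opening: 60.1
```

```bash
python3 -c "
from h import *
import pickle
plan((533,266.5,160),-5)
im=cam('wrist');pickle.dump(im,open('w1.pkl','wb'));save(im,'w1.png')"
```

```text
move [-1.1 -1.7 -3.6] [-0.029  0.011  0.015] at [534.3 262.8 158.9] F [-0.3 -1.1 -0.4] open 60.1 t 2.0667 j [ 0.33  0.44 -0.13  1.   -0.    1.99]
```

View pics/w1.png

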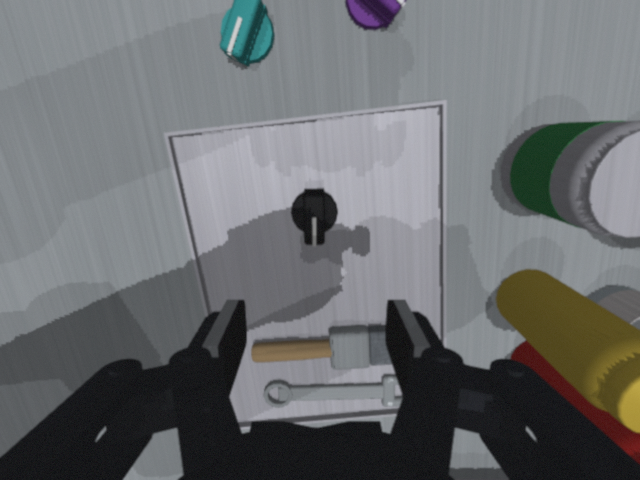

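The wrist view shows the black knob at (314,212) on the tray with its white pointer down the image from (314,217) to (315,243). The fingertips are at about (230,305) and (400,305).

```bash
cat > meas.py <<'E'
from h import *
import pickle,sys
def knob(im,box,z0):
    x0,y0,x1,y1=box; c=im['color'].astype(int); sub=c[y0:y1,x0:x1]
    w=(sub.min(2)>110)
    k=(sub.max(2)<45).astype(np.uint8)
    n,l,s,ce=cv2.connectedComponentsWithStats(k);i=1+s[1:,4].argmax();m=(l==i).astype(np.uint8)
    cn=max(cv2.findContours(m,0,1)[0],key=cv2.contourArea);hull=np.zeros_like(m);cv2.fillConvexPoly(hull,cv2.convexHull(cn),1)
    ys,xs=np.where(w&(hull>0)); P=np.array([onz(im,x+x0,y+y0,z0+36) for x,y in zip(xs,ys)])[:,:2]
    mu=P.mean(0);_,_,V=np.linalg.svd(P-mu);v=V[0]; t=(P-mu)@v
    print('line n',len(P),'ends',mu+v*t.min(),mu+v*t.max(),'dir',np.degrees(np.arctan2(v[1],v[0])))
    print('skirt bbox',s[i], 'c',ce[i]+[x0,y0])
    return m
E
python3 - <<'E'
from meas import *
im=pickle.load(open('w1.pkl','rb'))
knob(im,(285,175,345,255),3)
print(proj(im,(533,266.5,39)),proj(im,(534.3,262.8,159)))
for u,v in [(292,211),(337,211),(314,188),(314,243)]: print(onz(im,u,v,9).round(1),onz(im,u,v,39).round(1),depth(im,u,v).round(1))
E
```

```text
line n 62 ends [532.61021182 268.58212688] [530.62468435 246.72198509] dir -95.18985851642341
skirt bbox [   7   15   45   54 1580] c [313.9221519  213.10506329]
[314.68695526 220.3677094 ] [316.85658357 281.78821227]
[512.3 269.8   9. ] [514.9 276.2  39. ] [512.4 270.2  10.7]
[553.4 266.2   9. ] [552.2 272.8  39. ] [553.5 265.7   7.1]
[534.3 289.    9. ] [534.9 293.6  39. ] [534.2 288.1   2.5]
[529.6 237.4   9. ] [530.6 246.7  39. ] [530.7 247.1  40.2]
```

```bash
python3 -c "
from h import *
plan((532.7,268.5,14),-5.2)"
```

```text
move [145.3  -2.1  -6.3] [-0.006  0.009  0.011] at [534.4 262.2 159.3] F [ 0.5 -1.8  0.1] open 60.2 t 2.1167 j [ 0.33  0.44 -0.13  1.   -0.    1.99]
```

>>> step_arm(
  commands=[
    [[0,-2,-6,0,0,0],[25,-2,-6,0,0,0],[50,-2,-6,0,0,0],[75,-2,-6,0,0,0],[90,-2,-6,0,0,0],[100,-2,-6,0,0,0],[105,-2,-6,0,0,0],[105,-2,-6,0,0,0],[105,-2,-6,0,0,0]],
  ],
)

```text
t: 2.87
tcp_pos: [534.3, 269.3, 55.5]
ee_rot: [2.027, 1.57, 0.365]
wrist_force: [0.6, -0.6, 0.3]
opening: 59.9
```

```bash
python3 -c "
from meas import *
plan((532.7,268.5,14),-5.2)
im=cam('wrist');pickle.dump(im,open('w2.pkl','wb'));save(im,'w2.png')
print(proj(im,(532.7,268.5,39)),proj(im,(532.7-22*.0906,268.5-21.9,39)))"
```

```text
move [41.5 -1.6  0.9] [-0.006 -0.005 -0.01 ] at [534.3 269.3  55.5] F [ 0.6 -0.6  0.3] open 59.9 t 2.8667 j [ 0.34  0.54 -0.25  0.77  0.    2.01]
[314.10044712 271.5416688 ] [314.1299934  306.43782796]
```

View pics/w2.png

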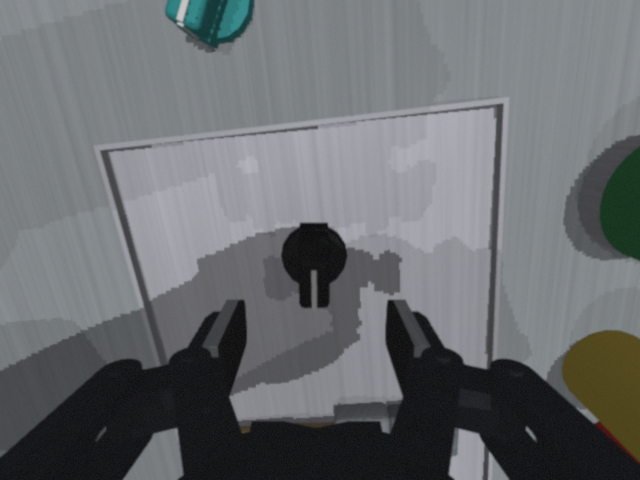

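The knob is at (314,262) with its pointer end at (314,306), just as predicted and midway between the fingers. Descend and close.

>>> step_arm(
  commands=[
    [[12,-1.6,1,0,0,0],[24,-1.6,1,0,0,0],[34,-1.6,1,0,0,0],[39,-1.6,1,0,0,0],[41,-1.6,1,0,0,0],[41,-1.6,1,0,0,0],[41,-1.6,1,0,0,0]],
  ],
)

```text
t: 3.5
tcp_pos: [532.4, 268.7, 14.0]
ee_rot: [1.987, 1.57, 0.326]
wrist_force: [0.8, -0.3, -0.8]
opening: 60.1
```

>>> step_arm(
  commands=[
    [[0,0,0,0,0,0],[0,0,0,0,0,0],[0,0,0,0,0,0],[0,0,0,0,0,0],[0,0,0,0,0,0],[0,0,0,0,0,0],[0,0,0,0,0,0],[0,0,0,0,0,0],[0,0,0,0,0,0],[0,0,0,0,0,0]],
  ],
  claw=5,
  grip_force=70,
)

```text
t: 4.33
tcp_pos: [532.0, 268.5, 13.6]
ee_rot: [-1.493, 1.571, 3.128]
wrist_force: [0.3, 0.6, 0.2]
opening: 5.0
```

```bash
python3 -c "
from meas import *
plan((532.7,268.5,14),-5.2);plan((532.7,268.5,14),-5.2)"
```

```text
move [-0.4  0.7 -0.1] [-0.  0.  0.] at [532.  268.5  13.6] F [0.3 0.6 0.2] open 5.0 t 4.3333 j [ 0.34  0.59 -0.3   0.68  0.    2.01]
move [-0.4  0.7 -0.1] [-0.  0.  0.] at [532.  268.5  13.6] F [0.3 0.6 0.2] open 5.0 t 4.3333 j [ 0.34  0.59 -0.3   0.68  0.    2.01]
```

The jaws went to 5 mm, not the expected 18. Look before doing anything else.

```bash
python3 -c "
from meas import *
im=cam('wrist');pickle.dump(im,open('w3.pkl','wb'));save(im,'w3.png')
b=cam('scene');save(b,'s3.png',(340,140,540,290),3)"
```

```text
(no output)
```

View pics/w3.png

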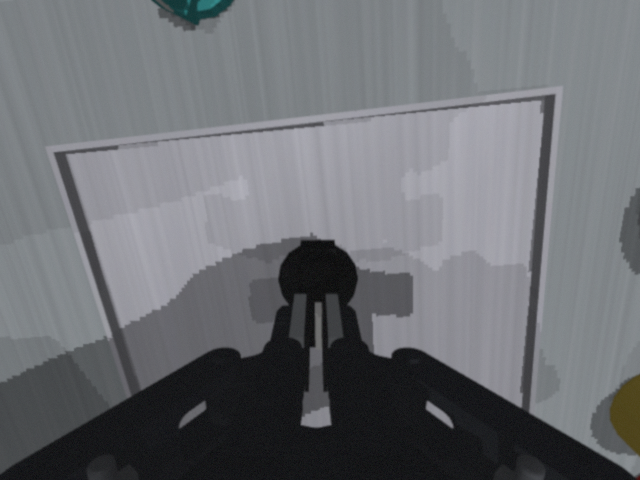

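The wrist view shows the fingers shut at (300–345, 295–345), apparently beside the knob whose skirt is at (318,272). I check the depth in tool coordinates and the scene crop.

```bash
python3 -c "
from meas import *
im=pickle.load(open('w3.pkl','rb'))
H=np.array(im['hand_eye']);W=im['T']
Tt=W@np.linalg.inv(H);Ti=np.linalg.inv(Tt)
print('tcp px',proj(im,Tt[:3,3]))
for u,v in [(298,298),(298,320),(335,298),(335,320),(318,308),(318,330),(318,345),(318,400),(283,325),(318,250),(318,290),(300,272)]:
  p=depth(im,u,v);print((u,v),'world',p.round(1),'tool',(Ti@np.append(p,1))[:3].round(1))
"
```

```text
tcp px [316.92341834 281.72464284]
(298, 298) world [524.9 278.2  51.3] tool [-37.8  -8.   -9.1]
(298, 320) world [525.8 278.5  70.1] tool [-56.5  -7.1  -9.4]
(335, 298) world [540.2 277.2  52. ] tool [-38.4   7.3  -9.4]
(335, 320) world [539.3 277.3  70.1] tool [-56.5   6.4  -9.4]
(318, 308) world [532.3 266.9  39.7] tool [-26.2   0.4   1.6]
(318, 330) world [531.3 256.   40.5] tool [-27.    0.4  12.5]
(318, 345) world [530.6 247.1  39. ] tool [-25.4   0.5  21.5]
(318, 400) world [525.3 184.6   3.1] tool [10.5  0.9 84.2]
(283, 325) world [519.7 275.5  67.6] tool [-54.  -12.9  -5.9]
(318, 250) world [534.2 287.6  18.7] tool [ -5.2   0.5 -19.2]
(318, 290) world [533.  275.1  38.3] tool [-24.8   0.4  -6.7]
(300, 272) world [525.8 284.6  38.3] tool [-24.8  -7.6 -15.5]
```

View pics/s3.png

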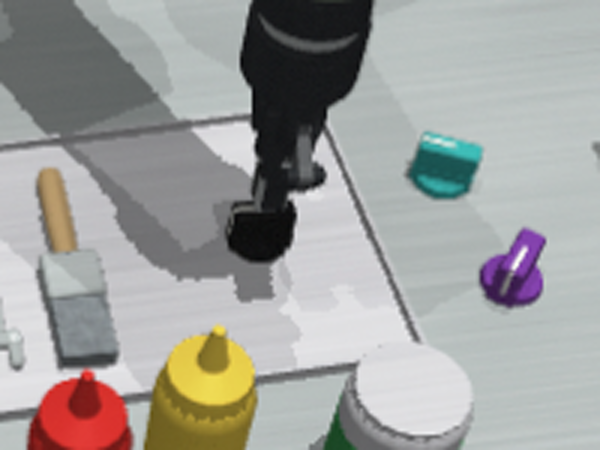

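```bash
python3 -c "
from meas import *
im=cam('wrist')
print(bot.sense()['opening'],bot.sense()['wrist_force'])
Ti=np.linalg.inv(im['T']@np.linalg.inv(np.array(im['hand_eye'])))
for v in (284,292,300,310):
  print(v,[(u,*[int(round(x)) for x in (Ti@np.append(depth(im,u,v),1))[:3]]) for u in range(276,360,4)])
save(im,'w4.png',(250,225,390,355),1)
c=im['color'][225:355,250:390];c=np.clip(c.astype(float)*3,0,255).astype(np.uint8)
cv2.imwrite('pics/w4.png',cv2.resize(c[:,:,::-1],None,fx=4,fy=4,interpolation=cv2.INTER_CUBIC))
"
```

```text
4.874458741426353 [ 0.75146381 -0.22570066 -0.06668822]
284 [(276, 11, -23, 6), (280, 2, -20, 2), (284, 2, -17, 2), (288, 3, -15, 3), (292, 3, -13, 2), (296, 2, -11, 2), (300, -25, -8, -10), (304, -24, -6, -9), (308, -26, -4, -10), (312, -26, -2, -10), (316, -26, -1, -10), (320, -26, 1, -10), (324, -25, 3, -10), (328, -25, 5, -10), (332, -25, 7, -10), (336, -25, 8, -10), (340, 3, 12, 3), (344, 2, 14, 2), (348, 3, 17, 3), (352, 3, 19, 3), (356, 4, 21, 3)]
292 [(276, 11, -23, 11), (280, 10, -21, 11), (284, 3, -18, 7), (288, 2, -15, 7), (292, 2, -13, 7), (296, 2, -11, 7), (300, -24, -8, -6), (304, -25, -6, -6), (308, -26, -4, -6), (312, -25, -2, -6), (316, -26, -1, -6), (320, -26, 1, -6), (324, -25, 3, -6), (328, -26, 5, -6), (332, -26, 7, -6), (336, -24, 9, -5), (340, 2, 12, 7), (344, 4, 15, 8), (348, 2, 17, 7), (352, 2, 19, 7), (356, 10, 22, 10)]
300 [(276, 10, -23, 15), (280, 11, -21, 16), (284, 10, -19, 16), (288, 3, -16, 12), (292, 1, -13, 11), (296, -40, -9, -10), (300, -41, -7, -10), (304, -40, -5, -9), (308, -40, -4, -9), (312, -25, -2, -2), (316, -25, -1, -2), (320, -25, 1, -2), (324, -41, 3, -10), (328, -40, 4, -9), (332, -40, 6, -9), (336, -40, 8, -9), (340, 3, 13, 12), (344, 2, 15, 11), (348, 3, 17, 12), (352, 10, 20, 15), (356, 11, 22, 16)]
310 [(276, 11, -23, 22), (280, -41, -15, -5), (284, -40, -14, -5), (288, -42, -12, -6), (292, -48, -10, -9), (296, -49, -8, -10), (300, -48, -7, -9), (304, -49, -5, -10), (308, -49, -4, -10), (312, -25, -2, 3), (316, -26, -1, 3), (320, -26, 1, 2), (324, -49, 3, -10), (328, -48, 4, -9), (332, -50, 6, -10), (336, -49, 7, -9), (340, -41, 9, -5), (344, -42, 11, -6), (348, -41, 13, -5), (352, -41, 14, -5), (356, 10, 22, 22)]
```

View pics/w4.png

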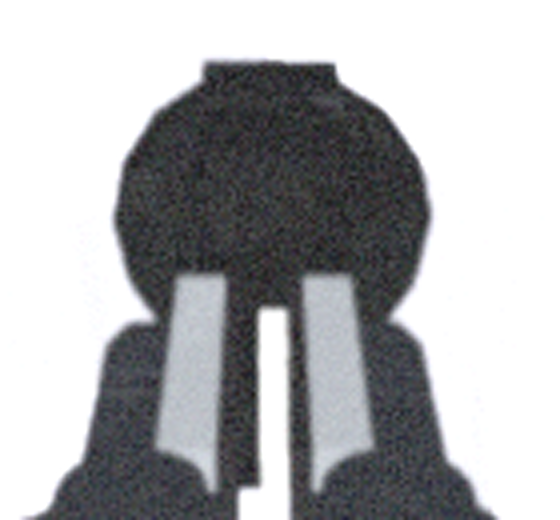

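The knob stands untouched. By depth, the fingertips end about 37 mm behind the stated TCP, at z≈51, above the knob's top at 39. I check the robot's tool data.

```bash
python3 -c "
from meas import *
print(bot.grip_point_offset,[x for x in dir(bot) if x[0]!='_'])
im=pickle.load(open('w2.pkl','rb'))
Ti=np.linalg.inv(im['T']@np.linalg.inv(np.array(im['hand_eye'])))
for v in (296,300,304,310,316): print(v,[(u,*[int(round(x)) for x in (Ti@np.append(depth(im,u,v),1))[:3]]) for u in (225,230,235,240,390,395,400,405)])
im=pickle.load(open('w3.pkl','rb'))
for v in range(288,304,1): print(v,(Ti@np.append(0*depth(im,300,v),1))[:0],[(np.linalg.inv(im['T']@np.linalg.inv(np.array(im['hand_eye'])))@np.append(depth(im,u,v),1))[:3].round(1) for u in (302,333)])
"
```

```text
-18.700000000000003 ['IKError', 'get_image', 'grip_point_offset', 'hand_in', 'sense']
296 [(225, 52, -63, 33), (230, 52, -60, 33), (235, 52, -56, 33), (240, 52, -53, 33), (390, 53, 51, 34), (395, 53, 54, 34), (400, 53, 58, 34), (405, 51, 61, 33)]
300 [(225, 53, -64, 37), (230, -40, -36, -9), (235, -40, -34, -9), (240, -40, -32, -9), (390, -40, 30, -9), (395, -40, 32, -9), (400, -40, 34, -9), (405, 52, 61, 36)]
304 [(225, -43, -37, -9), (230, -46, -34, -10), (235, -44, -33, -9), (240, -44, -31, -9), (390, -43, 29, -9), (395, -44, 31, -9), (400, -43, 33, -9), (405, -43, 35, -9)]
310 [(225, -49, -36, -9), (230, -48, -34, -9), (235, -49, -32, -9), (240, -46, -31, -8), (390, -44, 29, -7), (395, -49, 30, -10), (400, -48, 32, -9), (405, -48, 34, -9)]
316 [(225, -53, -35, -9), (230, -53, -33, -9), (235, -53, -31, -9), (240, -45, -31, -5), (390, -44, 29, -4), (395, -54, 29, -10), (400, -54, 31, -10), (405, -54, 33, -10)]
288 [] [array([-24.4,  -6.9,  -7.5]), array([-23.9,   7.2,  -7.3])]
289 [] [array([-25. ,  -6.8,  -7.3]), array([-23.6,   7.2,  -6.7])]
290 [] [array([-24.9,  -6.8,  -6.8]), 
[... 213 characters left out ...]
5.7,   7.1,  -5.7])]
294 [] [array([-34. ,  -6.5,  -9.1]), array([-32.7,   6.8,  -8.5])]
295 [] [array([-35.8,  -6.4,  -9.5]), array([-36.4,   6.6,  -9.8])]
296 [] [array([-36. ,  -6.4,  -9.1]), array([-36.8,   6.6,  -9.6])]
297 [] [array([-38.1,  -6.3,  -9.7]), array([-37.4,   6.5,  -9.4])]
298 [] [array([-37.9,  -6.3,  -9.1]), array([-38.3,   6.5,  -9.3])]
299 [] [array([-39.5,  -6.3,  -9.5]), array([-39.3,   6.5,  -9.4])]
300 [] [array([-40.1,  -6.3,  -9.3]), array([-41.5,   6.3, -10. ])]
301 [] [array([-40.7,  -6.2,  -9.1]), array([-41.3,   6.4,  -9.5])]
302 [] [array([-42.9,  -6.2,  -9.8]), array([-41.8,   6.3,  -9.3])]
303 [] [array([-43.4,  -6.1,  -9.6]), array([-42.2,   6.3,  -9. ])]
```

In fact the fingertips lie about 34 mm behind the reported TCP (39 mm when open at 60). Depth from the picture, the free closing and zero force all agree, so the measured value takes precedence over the text. I reopen and descend about 32 mm more, watching the force.

>>> step_arm(
  commands=[
    [[0,0.5,0,0,0,0],[0,0.5,0,0,0,0],[0,0.5,0,0,0,0],[0,0.5,0,0,0,0],[0,0.5,0,0,0,0],[0,0.5,0,0,0,0],[0,0.5,0,0,0,0],[0,0.5,0,0,0,0]],
  ],
  claw=60,
)

```text
t: 5.15
tcp_pos: [532.5, 268.4, 13.6]
ee_rot: [-1.372, 1.571, -3.033]
wrist_force: [0.2, -0.6, -0.2]
opening: 60.0
```

>>> step_arm(
  commands=[
    [[6,0,0,0,0,0],[12,0,0,0,0,0],[18,0,0,0,0,0],[23,0,0,0,0,0],[27,0,0,0,0,0],[30,0,0,0,0,0],[32,0,0,0,0,0],[32,0,0,0,0,0],[32,0,0,0,0,0]],
  ],
)

```text
t: 5.9
tcp_pos: [532.6, 268.5, -18.4]
ee_rot: [-1.68, 1.571, 2.941]
wrist_force: [0.4, 0.6, -0.6]
opening: 59.8
```

>>> step_arm(
  commands=[
    [[0,0,0,0,0,0],[0,0,0,0,0,0],[0,0,0,0,0,0],[0,0,0,0,0,0],[0,0,0,0,0,0],[0,0,0,0,0,0],[0,0,0,0,0,0],[0,0,0,0,0,0],[0,0,0,0,0,0],[0,0,0,0,0,0]],
  ],
  claw=5,
)

```text
t: 6.73
tcp_pos: [532.9, 268.6, -17.9]
ee_rot: [1.99, 1.57, 0.328]
wrist_force: [-1.0, -1.2, 5.8]
opening: 16.8
```

```bash
python3 -c "
from meas import *
plan((532.7,268.5,100),-5.2)
im=cam('wrist');pickle.dump(im,open('w5.pkl','wb'))
Ti=np.linalg.inv(im['T']@np.linalg.inv(np.array(im['hand_eye'])))
print('finger inner / bar top depth',[(u,*[int(round(x)) for x in (Ti@np.append(depth(im,u,310),1))[:3]]) for u in range(280,356,5)])
"
```

```text
move [-1.179e+02 -1.000e-01  1.000e-01] [-0.    -0.003 -0.007] at [532.9 268.6 -17.9] F [-1.  -1.2  5.8] open 16.8 t 6.7333 j [ 0.34  0.63 -0.32  0.62 -0.    2.  ]
finger inner / bar top depth [(280, -49, -14, -10), (285, -48, -13, -9), (290, -49, -11, -10), (295, -56, -8, -13), (300, -57, -6, -14), (305, -58, -4, -14), (310, -57, -3, -14), (315, -57, -1, -14), (320, -56, 1, -13), (325, -56, 3, -13), (330, -57, 4, -14), (335, -56, 6, -13), (340, -49, 9, -10), (345, -48, 11, -9), (350, -48, 13, -9), (355, -41, 15, -5)]
```

Gripped (16.8 mm opening, bar in jaws). Lift slowly first, then the rest.

>>> step_arm(
  commands=[
    [[-5,0,0,0,0,0],[-15,0,0,0,0,0],[-35,0,0,0,0,0],[-60,0,0,0,0,0],[-85,0,0,0,0,0],[-110,0,0,0,0,0],[-135,0,0,0,0,0],[-155,0,0,0,0,0],[-165,0,0,0,0,0],[-165,0,0,0,0,0]],
  ],
)

```text
t: 7.62
tcp_pos: [534.1, 269.0, 149.5]
ee_rot: [1.997, 1.566, 0.336]
wrist_force: [0.5, -0.2, -1.0]
opening: 16.9
```

```bash
python3 -c "
from meas import *
plan((523,-266.5,147),85.4)
im=cam('wrist')
Ti=np.linalg.inv(im['T']@np.linalg.inv(np.array(im['hand_eye'])))
print('bar top depth',[(u,*[int(round(x)) for x in (Ti@np.append(depth(im,u,310),1))[:3]]) for u in range(295,340,10)])
"
```

```text
move [  1.6  37.5 534.3] [-15.1     0.018  -0.047] at [534.1 269.  149.5] F [ 0.5 -0.2 -1. ] open 16.9 t 7.6167 j [ 0.34  0.45 -0.15  0.97 -0.    2.  ]
bar top depth [(295, -56, -8, -13), (305, -57, -5, -14), (315, -56, -1, -13), (325, -56, 3, -13), (335, -56, 6, -13)]
```

>>> step_arm(
  commands=[
    [[0,2,20,-0.8,0,0],[0,4,50,-1.7,0,0],[0,6,80,-2.6,0,0],[0,8,112,-3.5,0,0],[0,10,144,-4.4,0,0],[0,12,176,-5.3,0,0],[0,15,208,-6.2,0,0],[0,17,240,-7.1,0,0],[0,19,272,-8,0,0],[0,21,304,-8.9,0,0]],
  ],
)

```text
t: 8.5
tcp_pos: [524.2, -37.4, 144.6]
ee_rot: [-2.642, 1.567, 2.916]
wrist_force: [0.0, -0.4, -1.6]
opening: 16.9
```

```bash
python3 -c "
from meas import *
plan((523,-266.5,149),85.4)"
```

```text
move [  -4.5 -172.3  151. ] [-6.155e+00 -3.300e-02  6.000e-03] at [524.2 -37.4 144.6] F [ 0.  -0.4 -1.6] open 16.9 t 8.5 j [-0.21  0.33 -0.34  0.91  0.    0.51]
```

>>> step_arm(
  commands=[
    [[-1,-22,19,-0.8,0,0],[-3,-45,40,-1.7,0,0],[-4,-68,60,-2.6,0,0],[-4,-91,80,-3.5,0,0],[-4,-114,100,-4.4,0,0],[-4,-135,118,-5.3,0,0],[-4,-155,136,-6,0,0],[-4,-172,151,-6.2,0,0],[-4,-172,151,-6.2,0,0],[-4,-172,151,-6.2,0,0]],
  ],
)

```text
t: 9.33
tcp_pos: [522.5, -265.4, 148.4]
ee_rot: [2.526, 1.567, 2.443]
wrist_force: [0.7, -0.3, 0.0]
opening: 16.7
```

```bash
python3 -c "
from meas import *
plan((523,-266.5,149),85.4)
im=cam('wrist');pickle.dump(im,open('w6.pkl','wb'));save(im,'w6.png')
print(proj(im,(473.5,-262.5,111)),proj(im,(510.9,-265.4,85)))"
```

```text
move [-0.6 -1.1  0.6] [-0.025 -0.028 -0.02 ] at [ 522.5 -265.4  148.4] F [ 0.7 -0.3  0. ] open 16.7 t 9.3333 j [-0.6   0.43 -0.17  0.97  0.   -0.51]
[315.97286137 182.39296251] [316.1126078  232.45951293]
```

View pics/w6.png

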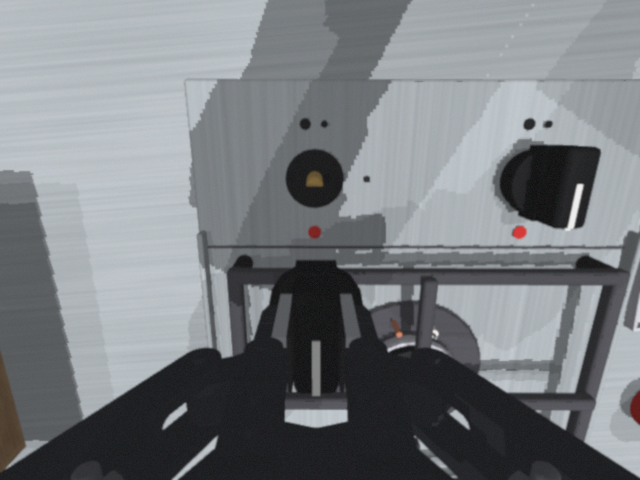

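The bare D-spindle is at (314.5,180) with its flat down the image towards the red dot (314,232). The fitted knob is clear at (550,185). The held knob shows its pointer at (316,342–395), the same way.

```bash
cat > sp.py <<'E'
from meas import *
def spind(im,zt=111):
    c=im['color'].astype(int)
    hsv=cv2.cvtColor(im['color'],cv2.COLOR_RGB2HSV)
    u0,v0=proj(im,(473.5,-262.5,zt)).astype(int);m=np.zeros(hsv.shape[:2],np.uint8);s=(slice(v0-30,v0+30),slice(u0-30,u0+30))
    m[s]=((hsv[s][...,0]>10)&(hsv[s][...,0]<30)&(hsv[s][...,1]>90)&(hsv[s][...,2]>40))
    n,l,st,ce=cv2.connectedComponentsWithStats(m);i=1+st[1:,4].argmax();x,y,w,h,A=st[i]
    print('brass',st[i]); P=np.array([onz(im,a,b,zt)[:2] for b,a in zip(*np.where(l==i))])
    print('brass world bbox',P.min(0).round(1),P.max(0).round(1),'edges y',onz(im,x-.5,y+h-2,zt)[1].round(1),onz(im,x+w-.5,y+h-2,zt)[1].round(1),'depth',np.median([depth(im,a,b)[2] for b,a in zip(*np.where(l==i))]).round(1))
    r=((c[...,0]>100)&(c[...,1]<60)&(c[...,2]<60)).astype(np.uint8);r[260:]=0
    n,l,st,ce=cv2.connectedComponentsWithStats(r)
    D=sorted([(tuple(ce[i].round(1)),onz(im,*ce[i],85)) for i in range(1,n) if st[i,4]>30]);print(D)
    if len(D)>1:
        d=D[1][1]-D[0][1];print('hob yaw',np.degrees(np.arctan2(-d[0],d[1])),np.linalg.norm(d)); a=np.arctan2(-d[0],d[1])
        print('axis from dot',D[0][1]-36*np.array([np.cos(a),np.sin(a),0]))
    # collar
    k=((c.max(2)<50)).astype(np.uint8);k[:v0-40]=0;k[v0+45:]=0;k[:,:u0-45]=0;k[:,u0+45:]=0
    k=cv2.morphologyEx(k,cv2.MORPH_OPEN,np.ones((5,5)))
    n,l,st,ce=cv2.connectedComponentsWithStats(k);i=1+st[1:,4].argmax();x,y,w,h,_=st[i];print('collar bbox',st[i],onz(im,x+w/2-.5,y+h/2-.5,86).round(1), depth(im,x+6,y+h/2).round(1))
    # held knob pointer
    s,T=pose();w=(c.min(2)>90).astype(np.uint8);w[:340]=0;w[400:]=0;w[:,:305]=0;w[:,328:]=0
    ys,xs=np.where(w);P=np.array([onz(im,a,b,s['tcp_pos'][2]+57)[:2] for a,b in zip(xs,ys)]);mu=P.mean(0);v=np.linalg.svd(P-mu)[2][0];v*=np.sign(v[0]);t=(P-mu)@v
    print('pointer dir',np.degrees(np.arctan2(v[1],v[0])),'end',mu+v*t.max(),'centre',mu+v*(t.max()-22),'tcp',s['tcp_pos'],'tooly',np.degrees(np.arctan2(T[1,1],T[0,1])), 'tilt',T[:2,0])
E
python3 -c "
from sp import *
spind(pickle.load(open('w6.pkl','rb')))"
```

```text
brass [306 171  18  17 242]
brass world bbox [ 466.7 -268.5] [ 476.4 -258.4] edges y -268.8 -258.3 depth 110.0
[((np.float64(314.2), np.float64(231.8)), array([ 510.3084286 , -266.64634422,   85.        ])), ((np.float64(518.7), np.float64(231.9)), array([ 521.84489792, -127.47019385,   85.        ]))]
hob yaw -4.738479505643101 139.6534673961034
axis from dot [ 474.43147183 -263.67246249   85.        ]
collar bbox [ 287  150   56   57 2272] [ 473.9 -263.4   86. ] [ 473.  -277.4   86.8]
pointer dir -4.7305601356793385 end [ 543.06799557 -268.58141566] centre [ 521.14293767 -266.76707393] tcp [ 522.59014578 -264.36708622  148.73250595] tooly 85.33325104499211 tilt [-0.00268587  0.0023924 ]
```

>>> step_arm(
  commands=[
    [[8,0,-4,0,0,0],[20,0,-10,0,0,0],[30,0,-16,0,0,0],[36,0,-19,0,0,0],[38,0,-20,0,0,0],[38,0,-20,0,0,0],[38,0,-20,0,0,0],[38,0,-20,0,0,0]],
  ],
)

```text
t: 10.05
tcp_pos: [504.6, -263.6, 113.2]
ee_rot: [-0.455, 1.569, -0.535]
wrist_force: [1.0, -0.3, -0.4]
opening: 16.8
```

```bash
python3 -c "
from sp import *
for i in range(2):
  im=cam('wrist');spind(im);print()
pickle.dump(im,open('w7.pkl','wb'));save(im,'w7.png')"
```

```text
brass [304 209  21  24 399]
brass world bbox [ 463.9 -268.5] [ 476.1 -258.3] edges y -268.8 -258.2 depth 108.8
[]
collar bbox [ 282  187   65   62 2809] [ 474.1 -263.5   86. ] [ 473.1 -278.3   86.7]
pointer dir -4.06457393460608 end [ 527.16786814 -266.5901387 ] centre [ 505.22320255 -265.03076305] tcp [ 504.57589071 -263.71264195  113.2211388 ] tooly 85.41385377395143 tilt [ 0.00119556 -0.00077989]

brass [304 209  21  24 402]
brass world bbox [ 463.9 -268.6] [ 476.1 -258.4] edges y -268.9 -258.3 depth 108.7
[]
collar bbox [ 282  187   65   62 2803] [ 474.1 -263.7   86. ] [ 473.4 -278.6   85.6]
pointer dir -4.073341890452342 end [ 527.25198051 -266.73168115] centre [ 505.30755381 -265.16894733] tcp [ 504.5003108  -263.68503841  113.15315628] tooly 85.41079259024512 tilt [ 0.00106985 -0.00066859]
```

View pics/w7.png

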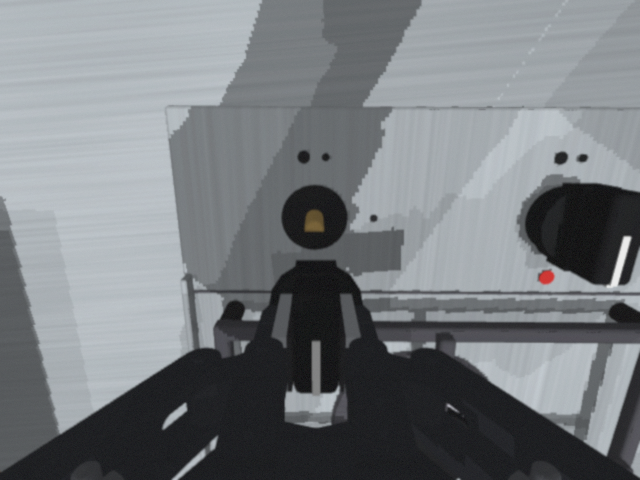

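The spindle is at (314,220) with its flat towards the knob. The knob is square between the fingers, with its pointer at (316,341–393). Light panel below the pointer may have spoiled its mask, so I redo that by row profile.

```bash
python3 -c "
from sp import *
for f in ('w6.pkl','w7.pkl'):
  im=pickle.load(open(f,'rb'));g=im['color'].max(2).astype(int)
  print([(v,g[v,314:319].max(),g[v,322:327].min()) for v in list(range(336,346))+list(range(386,402,1))])
  for v in (350,365,380): 
    r=g[v]; print(v,'line cols',[u for u in range(305,328) if r[u]>90], 'bar dark cols',r[286:350:3])
  Tw=im['T']@np.linalg.inv(np.array(im['hand_eye']));Ti=np.linalg.inv(Tw)
  print('tcp',Tw[:3,3])
"
```

```text
[(336, np.int64(27), np.int64(22)), (337, np.int64(30), np.int64(25)), (338, np.int64(27), np.int64(20)), (339, np.int64(36), np.int64(21)), (340, np.int64(66), np.int64(20)), (341, np.int64(102), np.int64(18)), (342, np.int64(126), np.int64(22)), (343, np.int64(133), np.int64(23)), (344, np.int64(133), np.int64(20)), (345, np.int64(134), np.int64(23)), (386, np.int64(133), np.int64(20)), (387, np.int64(134), np.int64(20)), (388, np.int64(134), np.int64(20)), (389, np.int64(133), np.int64(19)), (390, np.int64(133), np.int64(18)), (391, np.int64(134), np.int64(21)), (392, np.int64(133), np.int64(27)), (393, np.int64(134), np.int64(36)), (394, np.int64(131), np.int64(45)), (395, np.int64(116), np.int64(47)), (396, np.int64(79), np.int64(46)), (397, np.int64(56), np.int64(50)), (398, np.int64(57), np.int64(59)), (399, np.int64(66), np.int64(70)), (400, np.int64(74), np.int64(79)), (401, np.int64(79), np.int64(85))]
350 line cols [312, 313, 314, 315, 316, 317, 318, 319] bar dark cols [ 36  35  28  26  26  18  26  23  29 131 133 124  25  26  24  24  22  24
  26  32  35  36]
365 line cols 
[... 1122 characters left out ...]
64(172), np.int64(186)), (398, np.int64(175), np.int64(194)), (399, np.int64(175), np.int64(194)), (400, np.int64(174), np.int64(194)), (401, np.int64(175), np.int64(195))]
350 line cols [312, 313, 314, 315, 316, 317, 318, 319] bar dark cols [ 38  35  30  25  27  22  24  24  27 129 130 121  24  25  25  25  25  29
  30  30  35  34]
365 line cols [312, 313, 314, 315, 316, 317, 318, 319] bar dark cols [ 32  32  29  25  25  22  24  26  30 129 131 120  25  26  27  19  22  26
  29  32  34  35]
380 line cols [312, 313, 314, 315, 316, 317, 318, 319] bar dark cols [ 32  33  29  24  23  27  24  22  30 127 132 121  29  25  23  20  26  27
  33  32  33  34]
tcp [ 504.57589071 -263.71264195  113.2211388 ]
```

```bash
python3 -c "
from sp import *
for f in ('w6.pkl','w7.pkl'):
  im=pickle.load(open(f,'rb'));H=np.array(im['hand_eye']);Tw=im['T']@np.linalg.inv(H)
  loc=dict(im);loc['T']=H
  def at(u,v,x):
    o,d=ray(loc,u,v);return o+d*(x-o[0])/d[0]
  dz=np.median([ (np.linalg.inv(Tw)@np.append(depth(im,315.6,v),1))[0] for v in range(345,390)])
  a,b=at(315.6,340.4,dz),at(315.6,395.8,dz);print('topx',dz,'inner',a,'outer',b,'len',np.linalg.norm(a-b))
  c=b-22*(b-a)/np.linalg.norm(b-a);w=(Tw@np.append(c,1))[:3];print('centre tool',c,'world',w)
  S=np.array([474.2,-263.5,0])
  d=Tw[:3,:3].T@((S-w)*[1,1,0]);print('move to spindle, tool',d,'tilt',Tw[:2,0], 'tool y yaw',np.degrees(np.arctan2(Tw[1,1],Tw[0,1])))
"
```

```text
topx -57.61314484603068 inner [-57.61314485  -1.37022545  -3.8528248 ] outer [-57.61314485  -1.34383807  20.77560372] len 24.62844265573016
centre tool [-57.61314485  -1.36740929  -1.22438365] world [ 521.30757986 -266.75354788  206.04676192]
move to spindle, tool [  0.13612945  -0.65623395 -47.21504506] tilt [-0.00273146  0.00229199] tool y yaw 85.25277324882897
topx -57.515604113849065 inner [-57.51560411  -1.36700543  -3.7951335 ] outer [-57.51560411  -1.34050452  20.85400054] len 24.64914828378068
centre tool [-57.51560411  -1.36415727  -1.14598674] world [ 503.25573527 -264.93594587  170.73617722]
move to spindle, tool [ -0.03585785  -0.89188725 -29.07749893] tilt [ 0.00119556 -0.00077989] tool y yaw 85.41385377395143
```

```bash
python3 -c "
from sp import *
im=pickle.load(open('w7.pkl','rb'));H=np.array(im['hand_eye']);Tw=im['T']@np.linalg.inv(H);Ti=np.linalg.inv(Tw)
f=lambda u,v:(Ti@np.append(depth(im,u,v),1))[:3].round(1)
for v in range(258,290,2): print(v,f(308,v),f(323,v))
for v in range(384,398,1): print(v,f(305,v),f(315,v),f(326,v))
"
```

```text
258 [28.3 -6.  -5.4] [29.5  3.  -5. ]
260 [-21.1  -4.8 -22.1] [-21.6   1.9 -22.3]
262 [-23.3  -4.8 -21.9] [-23.6   1.9 -22.1]
264 [-26.7  -4.7 -22.3] [-26.4   1.8 -22.2]
266 [-27.5  -4.7 -21.6] [-28.6   1.8 -22.1]
268 [-30.8  -4.6 -22. ] [-30.9   1.7 -22. ]
270 [-34.4  -4.6 -22.5] [-33.6   1.7 -22.2]
272 [-35.6  -4.5 -22.1] [-34.7   1.7 -21.7]
274 [-36.2  -4.5 -21.5] [-36.7   1.6 -21.7]
276 [-173.2   -1.3  -77.4] [-38.1   1.6 -21.4]
278 [-41.8  -4.4 -22.1] [-42.1   1.5 -22.2]
280 [-43.7  -4.4 -22. ] [-44.    1.5 -22.1]
282 [-46.4  -4.3 -22.3] [-45.8   1.5 -22.1]
284 [-47.8  -4.3 -22.1] [-48.1   1.4 -22.2]
286 [-49.8  -4.2 -22.2] [-49.2   1.4 -21.9]
288 [-50.9  -4.2 -21.8] [-51.4   1.3 -22.1]
384 [-57.4  -5.4  15.5] [-57.9  -1.6  15.1] [-55.9   2.7  16.7]
385 [-57.   -5.4  16.2] [-57.8  -1.6  15.6] [-57.4   2.7  15.9]
386 [-57.1  -5.4  16.7] [-56.6  -1.6  17. ] [-57.3   2.7  16.4]
387 [-57.   -5.5  17.2] [-57.6  -1.6  16.7] [-56.7   2.7  17.4]
388 [-56.8  -5.5  17.8] [-56.5  -1.6  18. ] [-56.5   2.7  18.1]
389 [-57.2  -5.5  18. ] [-57.7  -1.6  17.5] [-56.9   2.7  18.2]
390 [-57.   -5.5  18.6] [-56.5  -1.6  19. ] [-56.6   2.7  18.9]
391 [-57.2  -5.5  18.9] [-57.1  -1.6  18.9] [-56.2   2.7  19.7]
392 [-56.1  -5.5  20.3] [-57.7  -1.6  18.9] [-56.1   2.7  20.2]
393 [-56.7  -5.5  20.2] [-57.3  -1.6  19.8] [-56.4   2.7  20.5]
394 [29.8 -8.6 93.5] [-57.3  -1.6  20.2] [28.5  5.7 92.5]
395 [28.9 -8.5 93.6] [-57.8  -1.6  20.2] [29.6  5.8 94.2]
396 [29.5 -8.6 95. ] [30.4 -1.7 95.7] [29.3  5.8 94.8]
397 [28.9 -8.5 95.2] [29.2 -1.7 95.5] [29.4  5.8 95.6]
```

>>> step_arm(
  commands=[
    [[0,-0.2,-8,0,0,0],[0,-0.5,-18,0,0,0],[0,-0.8,-26,0,0,0],[0,-0.8,-29,0,0,0],[0,-0.8,-29,0,0,0],[8,-0.8,-29,0,0,0],[14,-0.8,-29,0,0,0],[17,-0.8,-29,0,0,0],[17,-0.8,-29,0,0,0],[17,-0.8,-29,0,0,0]],
  ],
)

```text
t: 10.98
tcp_pos: [474.7, -261.7, 95.0]
ee_rot: [2.523, 1.57, 2.443]
wrist_force: [-0.3, 0.3, -0.1]
opening: 16.8
```

```bash
python3 -c "
from sp import *
import numpy as np
# average pose over several periods
r=[]
for i in range(6):
  bot.get_image('wrist'); s,T=pose(); r.append(np.r_[s['tcp_pos'],T[:2,0],np.degrees(np.arctan2(T[1,1],T[0,1])),s['wrist_force']])
print(np.mean(r,0).round(3),np.std(r,0).round(3),s['t'])
b=cam('scene');save(b,'s8.png',(110,140,270,260),5)
"
```

```text
[ 4.75075e+02 -2.61995e+02  9.56260e+01  0.00000e+00 -0.00000e+00
  8.54030e+01 -1.32000e-01 -1.75000e-01 -6.74000e-01] [0.062 0.064 0.165 0.    0.    0.002 0.403 0.738 0.467] 11.2833
```

View pics/s8.png

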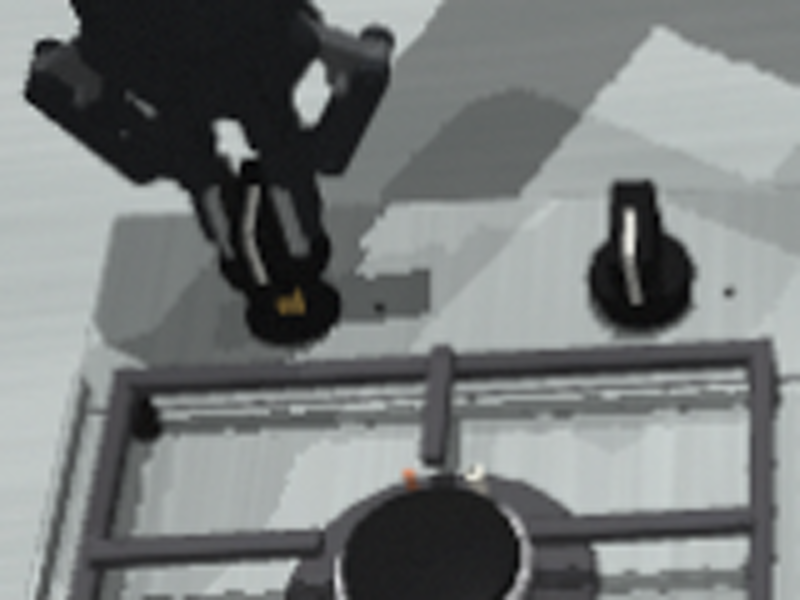

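The scene view shows the knob just above the spindle (brass at (290,300) in the crop), pointer towards the hob's rear. Descend carefully and watch the force.

>>> step_arm(
  commands=[
    [[2,0,0,0,0,0],[4,0,0,0,0,0],[6,0,0,0,0,0],[7,0,0,0,0,0],[8,0,0,0,0,0],[9,0,0,0,0,0],[9,0,0,0,0,0]],
  ],
)

```text
t: 11.92
tcp_pos: [474.8, -261.9, 86.3]
ee_rot: [2.598, 1.57, 2.518]
wrist_force: [-0.1, -1.0, -0.9]
opening: 16.9
```

>>> step_arm(
  commands=[
    [[0.7,0,0,0,0,0],[1.4,0,0,0,0,0],[2,0,0,0,0,0],[2,0,0,0,0,0],[2,0,0,0,0,0]],
  ],
)

```text
t: 12.33
tcp_pos: [474.9, -261.9, 84.6]
ee_rot: [2.075, 1.571, 1.995]
wrist_force: [-0.2, 0.1, -0.5]
opening: 16.9
```

No force 5 mm below the spindle's top, so the socket has entered.

>>> step_arm(
  commands=[
    [[1,0,0,0,0,0],[2,0,0,0,0,0],[3,0,0,0,0,0],[4,0,0,0,0,0],[5,0,0,0,0,0],[6,0,0,0,0,0],[7,0,0,0,0,0],[8,0,0,0,0,0],[8,0,0,0,0,0],[8,0,0,0,0,0]],
  ],
)

```text
t: 13.17
tcp_pos: [474.8, -261.9, 76.5]
ee_rot: [2.553, 1.571, 2.473]
wrist_force: [-0.1, 0.0, -0.8]
opening: 16.9
```

>>> step_arm(
  commands=[
    [[0.5,0,0,0,0,0],[1,0,0,0,0,0],[1.5,0,0,0,0,0],[2,0,0,0,0,0],[2,0,0,0,0,0],[2,0,0,0,0,0]],
  ],
)

```text
t: 13.67
tcp_pos: [474.9, -262.0, 74.6]
ee_rot: [1.937, 1.571, 1.857]
wrist_force: [0.3, -1.6, -0.6]
opening: 16.8
```

>>> step_arm(
  commands=[
    [[0.5,0,0,0,0,0],[1,0,0,0,0,0],[1.5,0,0,0,0,0],[2,0,0,0,0,0],[2,0,0,0,0,0],[2,0,0,0,0,0]],
  ],
)

```text
t: 14.17
tcp_pos: [475.0, -262.0, 73.0]
ee_rot: [-0.598, 1.57, -0.679]
wrist_force: [-1.8, 1.3, 5.2]
opening: 17.0
```

>>> step_arm(
  commands=[
    [[0.5,0,0,0,0,0],[1,0,0,0,0,0],[1.5,0,0,0,0,0],[2,0,0,0,0,0],[2,0,0,0,0,0],[2,0,0,0,0,0]],
  ],
)

```text
t: 14.67
tcp_pos: [475.1, -262.1, 71.1]
ee_rot: [-0.664, 1.57, -0.745]
wrist_force: [-1.4, 0.8, 5.9]
opening: 16.8
```

>>> step_arm(
  commands=[
    [[0.5,0,0,0,0,0],[1,0,0,0,0,0],[1.5,0,0,0,0,0],[2,0,0,0,0,0],[2,0,0,0,0,0],[2,0,0,0,0,0]],
  ],
)

```text
t: 15.17
tcp_pos: [475.1, -262.1, 69.3]
ee_rot: [-0.643, 1.57, -0.723]
wrist_force: [-2.4, 1.6, 8.4]
opening: 16.9
```

>>> step_arm(
  commands=[
    [[0.3,0,0,0,0,0],[0.6,0,0,0,0,0],[0.6,0,0,0,0,0],[0.6,0,0,0,0,0]],
  ],
)

```text
t: 15.5
tcp_pos: [475.1, -262.1, 68.8]
ee_rot: [-0.616, 1.57, -0.696]
wrist_force: [-2.5, 1.9, 9.6]
opening: 16.7
```

>>> step_arm(
  commands=[
    [[0.3,0,0,0,0,0],[0.6,0,0,0,0,0],[0.6,0,0,0,0,0],[0.6,0,0,0,0,0]],
  ],
)

```text
t: 15.83
tcp_pos: [475.1, -262.1, 68.7]
ee_rot: [-0.66, 1.57, -0.74]
wrist_force: [-3.2, 2.2, 12.2]
opening: 16.4
```

>>> step_arm(
  commands=[
    [[0.3,0,0,0,0,0],[0.5,0,0,0,0,0],[0.5,0,0,0,0,0],[0.5,0,0,0,0,0]],
  ],
)

```text
t: 16.17
tcp_pos: [475.2, -262.2, 68.5]
ee_rot: [-0.693, 1.569, -0.774]
wrist_force: [-3.2, 2.7, 15.5]
opening: 16.7
```

>>> step_arm(
  commands=[
    [[0.4,0,0,0,0,0],[0.8,0,0,0,0,0],[0.8,0,0,0,0,0],[0.8,0,0,0,0,0],[0.8,0,0,0,0,0],[0.8,0,0,0,0,0]],
  ],
)

```text
t: 16.67
tcp_pos: [475.3, -262.2, 68.4]
ee_rot: [-0.679, 1.569, -0.759]
wrist_force: [-5.6, 3.9, 20.0]
opening: 16.9
```

```bash
python3 -c "
from sp import *
r=[]
for i in range(5):
  im=cam('wrist'); s,T=pose(); r.append(np.r_[s['tcp_pos'],np.degrees(np.arctan2(T[1,1],T[0,1])),s['wrist_force'],s['opening']])
print(np.mean(r,0).round(2),s['t'])
H=np.array(im['hand_eye']);Tw=im['T']@np.linalg.inv(H);Ti=np.linalg.inv(Tw)
print('bar top z',np.median([depth(im,315.6,v)[2] for v in range(345,390)]),'tool x',np.median([(Ti@np.append(depth(im,315.6,v),1))[0] for v in range(345,390)]))
b=cam('scene');p=cv2.resize(b['color'][150:240,120:240],(800,600),interpolation=cv2.INTER_CUBIC);cv2.imwrite('pics/s9.png',p[:,:,::-1])
"
```

```text
[ 475.26 -262.21   68.42   85.41   -5.31    3.76   20.42   16.63] 16.9167
bar top z 126.01180352104363 tool x -57.599212327838984
```

View pics/s9.png

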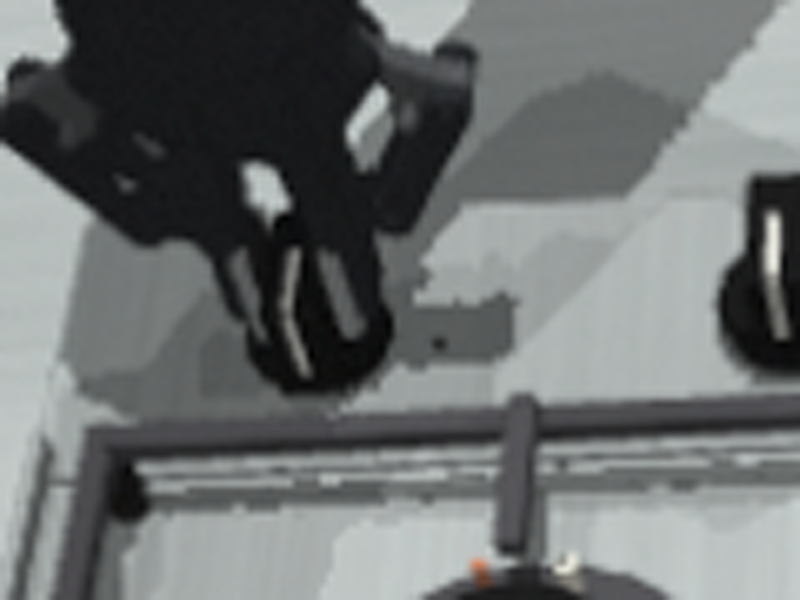

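The knob is down on the collar and its pointer ends at (305,370) in the crop, towards the rear. The bar top is at z = 126.0, which is 85+5+36, so the spindle is at its stop under a steady 20 N.

```bash
python3 -c "
from station import bot
print(bot.hand_in())"
```

```text
the job is handed in; nothing more can be done
None
```

The black knob is on the bare spindle with its pointer towards the red off dot, and I handed the job in at about 17 s with the gripper still pressing it down. The hand-in gives no verdict.

**Last checks**
- **Seating:** The socket slid 16 mm onto the spindle with no force. Force then rose from 5 N to about 10 N over the spring travel, and after that the knob met a firm stop.
- **Depth:** The top of the knob's bar measured z = 126.0 mm, exactly what it should be with the spindle at its stop (85 + 5 + 36 mm).
- **Pressure:** The gripper held a steady push of about 20 N down, plus about 6.5 N sideways.
- **Alignment:** The pointer ran at -4.7°, the same as the hob.
- **Rest of the scene:** I did not move towards the other knob, tools, bottles or tin. The last picture showed only part of the other knob, and I did not re-check the rest.

**What disagreed**
- **Fingertip position:** The fingertips sit about 34 mm farther back than the stated tool point. The first grasp therefore closed on air above the knob without touching it. I measured the offset from the wrist camera's depth and grasped again.
- **Wrist camera:** It read about 1.4 mm off along the jaw direction. I compared knob and spindle within the same pictures so that this cancelled out.

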